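Contact test of two strip lamps in a cam-lift fixture

TASK

Lay the two strip lamps flat in the two lanes of the test fixture, one in each, both with the orange contact end pointing into the blue probe head, and slide each one in under the head until it meets its stop. Then swing the red-handled cam lever up until it stands upright, the cam's highest lift point, so that both lamps are pressed up against the contact pins; it springs back if released, so finish while still holding it there by the red grip. Leave the other things on the bench where they are.

Things in the scene. Friction and masses are not known exactly. Their poses are not given: they have to be found in the camera images.
- lamp_a_center (a point): strip lamp a (the two are alike): aluminium bar with white diffuser, 170 long x 18 wide x 16 mm high, 60 to 110 g, lying flat on the bench at the start, turned either way; this is its centre, 8 mm above its underside. Its x axis runs along the lamp toward the orange contact end (26 mm long, two brass pads on top); the other end is black. z is up.
- lamp_a_pads (a point): middle of the two brass contact pads on top of lamp a, 15 mm from the orange end's face, 70 mm from the lamp's centre along x
- lamp_b_center (a point): strip lamp b (the two are alike): aluminium bar with white diffuser, 170 long x 18 wide x 16 mm high, 60 to 110 g, lying flat on the bench at the start, turned either way; this is its centre, 8 mm above its underside. Its x axis runs along the lamp toward the orange contact end (26 mm long, two brass pads on top); the other end is black. z is up.
- lamp_b_pads (a point): middle of the two brass contact pads on top of lamp b, 15 mm from the orange end's face, 70 mm from the lamp's centre along x
- probes_left: two sprung brass contact pins under the blue head over the left lane; origin at their tips, 70 mm along x from that lane's home point, 76.5 mm above the bench, 6.5 mm above a lamp lying in the lowered lane. They give 6 mm, about 1 N at first and 0.7 N more per mm; fully lifted, a lamp gets about 3.5 N. Head underside 84 mm, top 112 mm above the bench.
- probes_right: two sprung brass contact pins under the blue head over the right lane; origin at their tips, 70 mm along x from that lane's home point, 76.5 mm above the bench, 6.5 mm above a lamp lying in the lowered lane. They give 6 mm, about 1 N at first and 0.7 N more per mm; fully lifted, a lamp gets about 3.5 N. Head underside 84 mm, top 112 mm above the bench.
- lane_left (a point): where a lamp's centre lies when home in the left (+y) lane, 8 mm above the lane floor; rises with the lift plate. x points along the lane into the head, z up. Lane floor 54 mm above the bench. The head overhangs the lane from 55 mm beyond this point; the stop is 85.5 mm beyond it. So lay a lamp at least 32 mm short of home, then slide it along x. The lanes are 80 mm apart.
- lane_right (a point): the same for the right (-y) lane. White rails 6 mm high and 22 mm apart guide a lamp in each lane: the front pair from 98 to 74 mm before the home point, the rear pair from 40 mm (flared mouth, about 28 mm wide) to 81 mm beyond it. Between them the plate is bare, so fingers beside the lamp may go down to it.
- lever (a joint): cam lever at the fixture's -y side, rad: 0 at rest, sloping up 20 degrees toward the robot; grows as it swings up and away from the robot. At 1.22 it is upright and the cam lifts the plate its full 10 mm; it turns on to 1.75, but the plate then sinks again. A spring and the cam's load pull it back to 0 with 3 to 7 N at the grip.
- lever_grip (a point): middle of the red cross grip at the lever's end: a round sleeve 16 mm thick, 55 mm long, standing out sideways along the fixture's y (parallel to the shaft), 105 mm from the shaft axis; free all round, 70 mm above the bench at rest, 139 mm when upright. It can be pinched from above across its thickness and turns on its pin as the lever swings, so the fingers need not tilt.
- lever_hinge (a point): point on the lever's shaft axis in the plane of the grip's middle, 34 mm above the bench; fixed to the fixture, whose axes it carries: x along the lanes toward the head, y along the shaft, z up. The fixture is screwed down (base 206 x 176 mm).
- red_grip: the red grip itself, a sleeve that turns freely on the lever's crank pin; origin at its inner end, 27 mm from its middle
- pliers: blue-handled flat pliers, 42x147x11 mm; stands by, to be left where it is
- tape: black roll of tape lying flat, 62 mm across, 19 high; stands by, to be left where it is
- flux: small cream bottle with a red pointed cap, 34 mm across, 108 high; stands by, to be left where it is
- meter: yellow multimeter, 150x66x47 mm; stands by, to be left where it is

How it is judged:
On the way, in this order (a step that is already met when the one before it is completed fails the run):
1. both lamps lie home in the lanes, one in each, orange ends against the stops, let go, the lever still down (((horizontal distance between lamp_a_pads and probes_left below 0.008 m and y of lamp_a_center in the frame of lane_left between -0.005 and 0.005 m and z of lamp_a_center in the frame of lane_left between -0.003 and 0.003 m and angle between each of lamp_a_center, lamp_b_center's own z axis and vertical below 0.06 rad and angle between the x axis of lamp_a_center and the x axis of lane_left, either way round below 0.06 rad and horizontal distance between lamp_b_pads and probes_right below 0.008 m and y of lamp_b_center in the frame of lane_right between -0.005 and 0.005 m and z of lamp_b_center in the frame of lane_right between -0.003 and 0.003 m and angle between the x axis of lamp_b_center and the x axis of lane_right, either way round below 0.06 rad) or (horizontal distance between lamp_b_pads and probes_left below 0.008 m and y of lamp_b_center in the frame of lane_left between -0.005 and 0.005 m and z of lamp_b_center in the frame of lane_left between -0.003 and 0.003 m and angle between each of lamp_b_center, lamp_a_center's own z axis and vertical below 0.06 rad and angle between the x axis of lamp_b_center and the x axis of lane_left, either way round below 0.06 rad and horizontal distance between lamp_a_pads and probes_right below 0.008 m and y of lamp_a_center in the frame of lane_right between -0.005 and 0.005 m and z of lamp_a_center in the frame of lane_right between -0.003 and 0.003 m and angle between the x axis of lamp_a_center and the x axis of lane_right, either way round below 0.06 rad)) and contact force between each of lamp_a, lamp_b and the fingers below 0.2 N and value of joint lever below 0.2 rad), for 0.2 s.
2. the lever is held upright and both lamps are pressed against their contact pins (((horizontal distance between lamp_a_pads and probes_left below 0.008 m and y of lamp_a_center in the frame of lane_left between -0.005 and 0.005 m and z of lamp_a_center in the frame of lane_left between -0.003 and 0.003 m and angle between each of lamp_a_center, lamp_b_center's own z axis and vertical below 0.06 rad and angle between the x axis of lamp_a_center and the x axis of lane_left, either way round below 0.06 rad and contact force between lamp_a and probes_left above 1.5 N and horizontal distance between lamp_b_pads and probes_right below 0.008 m and y of lamp_b_center in the frame of lane_right between -0.005 and 0.005 m and z of lamp_b_center in the frame of lane_right between -0.003 and 0.003 m and angle between the x axis of lamp_b_center and the x axis of lane_right, either way round below 0.06 rad and contact force between lamp_b and probes_right above 1.5 N) or (horizontal distance between lamp_b_pads and probes_left below 0.008 m and y of lamp_b_center in the frame of lane_left between -0.005 and 0.005 m and z of lamp_b_center in the frame of lane_left between -0.003 and 0.003 m and angle between each of lamp_b_center, lamp_a_center's own z axis and vertical below 0.06 rad and angle between the x axis of lamp_b_center and the x axis of lane_left, either way round below 0.06 rad and contact force between lamp_b and probes_left above 1.5 N and horizontal distance between lamp_a_pads and probes_right below 0.008 m and y of lamp_a_center in the frame of lane_right between -0.005 and 0.005 m and z of lamp_a_center in the frame of lane_right between -0.003 and 0.003 m and angle between the x axis of lamp_a_center and the x axis of lane_right, either way round below 0.06 rad and contact force between lamp_a and probes_right above 1.5 N)) and value of joint lever between 1.0617 and 1.3817 rad and velocity of joint lever between -0.1 and 0.1 rad/s and contact force between red_grip and the fingers above 1 N), for 0.3 s.
At the end, for the whole second after the job is handed in: Fingers hold the red grip (over 1 N), lever still, within 0.16 rad of upright. One lamp per lane, pads within 8 mm of the pins' axis, 5 mm of the lane's middle, flat and parallel within 0.06 rad, untouched by the fingers, pressed on its pins with over 1.5 N (all of step 2 and contact force between each of lamp_a, lamp_b and the fingers below 0.2 N); the arm keeps its last pose, push and grip.
It fails at once if a thing standing by is pushed over 30 mm from its place (distance of any of pliers, tape, flux, meter from where it was at the start of the episode above 0.03 m).
It also fails if it takes over 72 s, if anything falls off the work surface, if the arm or the gripper's body presses on something with over 40 N, if the wrist force passes 120 N, or if a joint passes its speed limit or range.

ROBOT

A 7-joint arm with a two-finger parallel gripper is mounted at the origin on the work surface; the furniture and walls round the work are solid. World frame = base frame: x ahead of the robot, y to its left, z up, the work surface at z = 0. Lengths are in m, angles in rad, forces in N, time in s.
With the tool pointing down it reaches from about 0.35 to 0.9 m from the base axis. Payload 8.1 kg.
Tool frame: the origin (TCP) lies midway between the tips of the shut fingers; the grasp point (between the pads) lies behind it (arm.tcp_to_grasp is the z of the grasp point in the tool frame, in m); z points along the fingers, y is the line along which they close (so a half turn about z gives the same grasp; the last joint's range is limited). The gripper opens to 92 mm and grips with 3 to 60 N. Pads are 19 mm wide; open, the fingers measure 130 mm over their backs; the gripper's body (75 mm by 190 mm) begins 47 mm behind the grasp point.
Start: joints at [1.07, 0.434, 0.025, 1.573, -0.012, 1.134, -0.075], TCP at [0.242, -0.576, 0.227] pointing down, gripper open.
Joint ranges: [-2.62, 2.62], [-0.44, 2.09], [-1.27, 1.32], [0.08, 2.57], [-1.32, 4.46], [0.12, 2], [-2.74, 2.74]. Speed limits (rad/s): [2.22, 2.22, 3.01, 3.01, 3.14, 3.14, 3.14].

INTERFACE

Orientations are given as a rotation vector (axis times angle).
In Python, from cell import readout, vision, arm gives the robot as it stands.
- The arm moves only by the tool carry_out, never from a script. Its argument "increments" is one flat list of numbers, 6 for each row, row after row: the shift along the world's x, y, z in mm, then the turn, a rotation vector about the world's x, y, z in rad. In form: [tx, ty, tz, wx, wy, wz, tx, ty, tz, wx, wy, wz, ...]. A call has 1 to 20 rows; each row shifts and turns the commanded pose from where the row before left it; what a row does not reach is not made up. A row lasts 1/8 s, in which the tool goes at most 62.5 mm and 10.7 degrees, less where a joint would pass 70% of its speed; a pose out of reach is approached as far as the arm can. A call with a gripper value outside its range is refused whole. "grip" is the closure, from 0 (fully open) to 1 (shut), set as the call begins (left out, the last holds). The fingers move at their own pace and stop on an object; "newtons" is the grip in N (left out, the last holds). Time passes only in rows, so rows that do not move let the fingers close. It gives the time, the measured TCP pose, the force, the opening and the grip force at its end, in the units of the state.
- readout.observe(): the state, without advancing time (a new reading comes with each control period).
- vision.get_image(name): name is "scene" or "top" or "wrist"; returns the picture (384x512x3 uint8, red, green, blue); there is no depth.
- vision.calibration(name): a dict with "fov_y" (degrees; the focal length in pixels is half the picture's height over the tangent of half this angle, whatever the lens; pixels are square), "cx", "cy" (the principal point, pixels), "k1" (the pictures are not rectified: a ray, as slopes to the right and down, at radius r is drawn at 1 + k1 r^2 times it, then the intrinsics apply), "pose" (4x4, takes a point from camera to world coordinates). Camera axes: x right, y up, looking along -z (the intrinsics and any distortion apply to the point x, -y, -z); pixel columns grow to the right and rows downward; lengths in m; the calibration is good to about 2 mm. A picture is of the moment at which its call begins: read the wrist's pose just before it. calibration takes no time and is no camera call; for the wrist camera it gives the pose at the moment of the call.
- arm.sign_off(): hands the job in; it is judged then, once.
The state is a dict: "clock": time; "joints": joint angles; "dq": joint speeds; "joint_efforts": joint torques, N m; "position": TCP position; "ee_rot": TCP orientation; "force": force on the tool from outside, world axes, zero at the start; "ft_torque": the same for the moment, N m; "width": opening from 0.0 (shut) to 1.0 (fully open); "gripper_force": force on a finger pad.
Only numpy, scipy, OpenCV 4.12 (cv2) and the standard library are available. Lean on these libraries where they do the work, as an engineer would, in place of code of your own. Each camera call takes 0.05 s, during which the arm holds its last target. There are 200 camera calls.

## Working session

There is one attempt and no reset: what is moved stays moved. The work goes in short steps, Python scripts to look and compute and a tool call to move; the robot and the scene stay as the last step left them, time stands still between calls to the robot, and variables do not carry over. Pictures are saved under pics/ and viewed, at most 10 in all, crops included, and the job is handed in when it is done.

Besides the shell and the picture viewer there is one more tool, called after "Request:" in YAML: its name, and indented under it one key for each argument. carry_out: Moves the arm, as the interface text tells. Its arguments: {"type":"object","properties":{"increments":{"type":"array","items":{"type":"number"}},"grip":{"type":"number"},"newtons":{"type":"number"}},"required":["increments"]}

```bash
mkdir -p pics; ls
cat > h.py <<'E'
import numpy as np, cv2
from cell import readout, vision, arm
def ray(cal,u,v):
    f=192/np.tan(np.radians(cal['fov_y'])/2)
    K=np.array([[f,0,cal['cx']],[0,f,cal['cy']],[0,0,1.]])
    p=cv2.undistortPoints(np.array([[[u,v]]],float),K,np.array([cal['k1'],0,0,0.]))[0,0]
    T=np.array(cal['pose']); d=T[:3,:3]@np.array([p[0],-p[1],-1]); return T[:3,3],d
def onz(cal,u,v,z):
    o,d=ray(cal,u,v); return o+d*(z-o[2])/d[2]
def proj(cal,P):
    f=192/np.tan(np.radians(cal['fov_y'])/2); T=np.array(cal['pose'])
    c=T[:3,:3].T@(np.array(P)-T[:3,3]); x,y=c[0]/-c[2],-c[1]/-c[2]; s=1+cal['k1']*(x*x+y*y)
    return f*x*s+cal['cx'],f*y*s+cal['cy']
E
python3 - <<'E'
from h import *
s=readout.observe(); print(s); print(arm.tcp_to_grasp)
for n in ('scene','top','wrist'):
    c=vision.calibration(n); print(n,c['fov_y'],c['cx'],c['cy'],c['k1'],np.round(c['pose'],3).tolist())
    im=vision.get_image(n); cv2.imwrite(f'pics/{n}0.png',im[:,:,::-1])
im=cv2.imread('pics/top0.png'); cv2.imwrite('pics/top0b.png',cv2.resize(im,(800,600),interpolation=cv2.INTER_CUBIC))
E
```

```text
pics
{'clock': 0.0, 'joints': array([ 1.07040175,  0.43521482,  0.02493702,  1.57407074, -0.01157382,
        1.13398743, -0.07508569]), 'dq': array([-0.00023618, -0.00043273,  0.0001968 , -0.00042602, -0.00018895,
        0.00183854, -0.00060816]), 'joint_efforts': array([-1.25043720e-03, -6.67872620e+01,  9.84572992e-01, -3.14467084e+01,
       -6.05082954e-02,  4.28592833e-02,  1.67406197e-04]), 'position': array([ 0.24188434, -0.57575939,  0.22595982]), 'ee_rot': array([-3.07821948e+00, -6.20434461e-01,  7.02405099e-04]), 'force': array([ 0.33441689, -0.70782386,  0.77545307]), 'ft_torque': array([ 0.00932384, -0.02420299, -0.02618427]), 'gripper_force': 0.0, 'width': 0.998156369509011}
-0.0188
scene 48.040454191098625 256.49536080737494 192.78567412322508 0.03909225895458161 [[-0.487, 0.523, -0.7, -0.27], [-0.873, -0.271, 0.405, 0.53], [0.022, 0.808, 0.588, 0.801], [0.0, 0.0, 0.0, 1.0]]
top 53.0456706883772 259.9857732027292 191.07965023777533 -0.003473070426334982 [[-0.008, 0.985, -0.171, 0.381], [-1.0, -0.007, 0.006, 0.033], [0.004, 0.171, 0.985, 1.344], [0.0, 0.0, 0.0, 1.0]]
wrist 61.95470851975036 253.16683464220307 195.13206119967015 -0.03820306286869665 [[0.386, 0.891, 0.237, 0.306], [-0.922, 0.373, 0.1, -0.548], [0.001, -0.257, 0.966, 0.384], [0.0, 0.0, 0.0, 1.0]]
```

View pics/top0b.png

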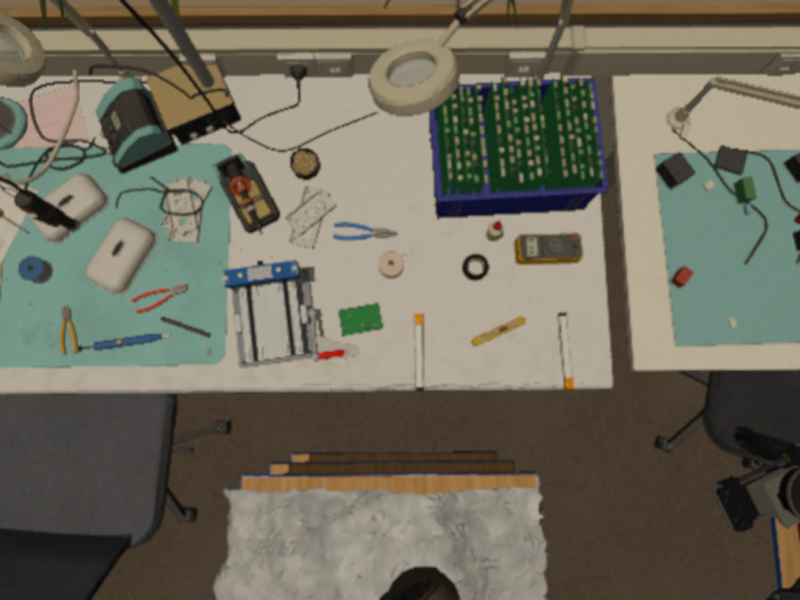

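View pics/scene0.png

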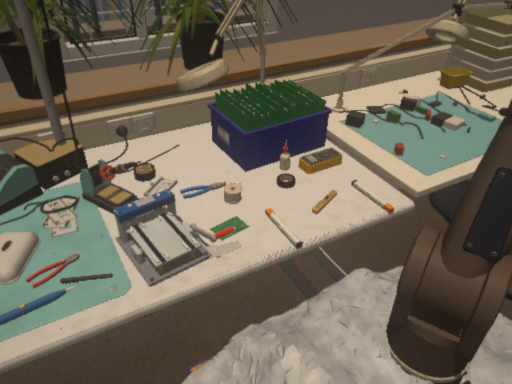

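The top view shows lamp 1 at (419,350) with its orange end away from the robot, and lamp 2 at (566,350) with its orange end toward the robot. The fixture is around (270,315), the blue head at (262,273) and the red grip at (333,354), all in 800x600 pixels. The scene view agrees.

```bash
cat > m.py <<'E'
from h import *
im=cv2.imread('pics/top0.png'); cal=vision.calibration('top'); hsv=cv2.cvtColor(im,cv2.COLOR_BGR2HSV)
def blobs(lo,hi,roi,z,mn=6,name=''):
    m=cv2.inRange(hsv,lo,hi); k=np.zeros_like(m); x0,y0,x1,y1=roi; k[y0:y1,x0:x1]=m[y0:y1,x0:x1]
    for c in cv2.findContours(k,cv2.RETR_EXTERNAL,cv2.CHAIN_APPROX_NONE)[0]:
        if len(c)<mn: continue
        r=cv2.minAreaRect(c); b=cv2.boxPoints(r)
        print(name,np.round(r[0],1),'world',np.round(onz(cal,*r[0],z)*1000,1)[:2],'box',[np.round(onz(cal,*p,z)*1000).astype(int)[:2].tolist() for p in b])
blobs((5,150,150),(20,255,255),(230,190,400,256),.016,name='orange')
blobs((0,0,200),(40,60,255),(258,195,280,256),.016,name='white1')
blobs((100,120,60),(125,255,255),(130,150,200,200),.112,20,'head')
blobs((0,150,120),(6,255,255),(195,205,235,240),.078,name='grip')
blobs((15,120,100),(30,255,255),(320,140,380,180),.047,name='meter')
for n,(x,y,w,h) in {'fix':(135,155,100,85)}.items():
    cv2.imwrite(f'pics/{n}.png',cv2.resize(im[y:y+h,x:x+w],None,fx=7,fy=7,interpolation=cv2.INTER_CUBIC))
c2=np.hstack([cv2.resize(im[y:y+60,x:x+40],None,fx=10,fy=10,interpolation=cv2.INTER_CUBIC) for x,y in ((248,193),(340,193))])
cv2.imwrite('pics/lamps.png',c2)
E
python3 m.py
```

```text
orange [364. 245.] world [ 421.4 -329.7] box [[432, -323], [432, -337], [411, -336], [411, -322]]
orange [325.5 206.5] world [ 555.3 -202.6] box [[554, -197], [558, -207], [557, -208], [552, -198]]
orange [268. 204.] world [565.5  -2.4] box [[576, 4], [576, -10], [555, -9], [555, 5]]
head [166.5 175.1] world [650.  331.2] box [[657, 409], [677, 259], [643, 254], [623, 403]]
grip [211.5 226.2] world [484.7 185.7] box [[487, 211], [493, 161], [482, 160], [476, 210]]
meter [343. 168.] world [ 685.1 -262.7] box [[685, -277], [685, -277], [685, -249], [685, -249]]
meter [348.5 165.5] world [ 693.8 -282.2] box [[696, -256], [695, -308], [692, -308], [692, -256]]
meter [368.2 165.8] world [ 692.2 -350.5] box [[693, -339], [699, -361], [691, -362], [686, -340]]
meter [331.6 160.4] world [ 712.4 -224.2] box [[739, -205], [746, -227], [686, -243], [679, -222]]
```

View pics/fix.png

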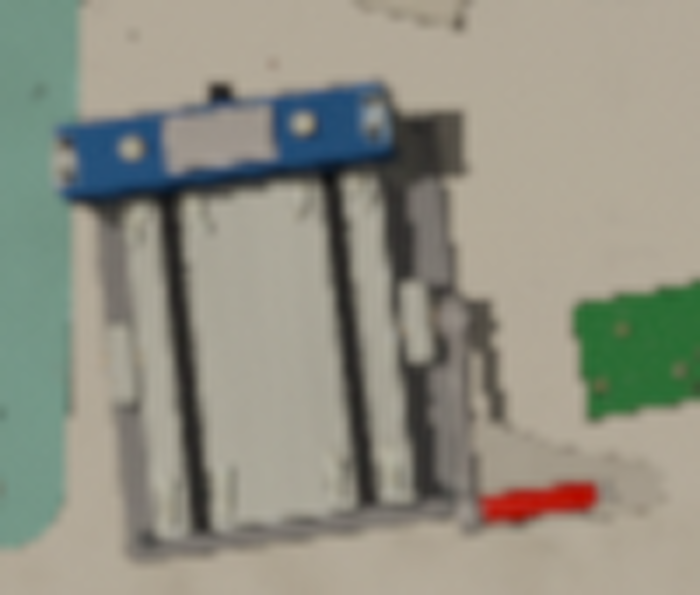

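View pics/lamps.png

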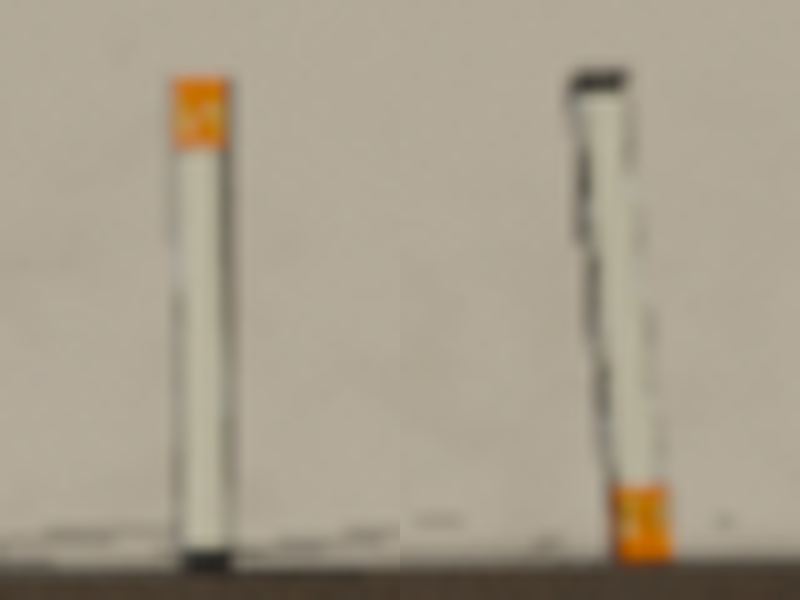

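The fixture crop shows the two dark lane grooves, left from (203,530) to (168,190) and right from (370,500) to (332,175). The flare marks sit just before the head, and the red grip is at (485..595, 500). The lamp crops show lamp A running from (201,76) orange to (207,568) black, and lamp B from (600,70) black to (643,560) orange.

Run:
```python
from h import *
cal=vision.calibration('top')
F=lambda p,z:onz(cal,135+p[0]/7-.43,155+p[1]/7-.43,z)*1000
for n,a,b in (('L',(203,530),(168,190)),('R',(370,500),(332,175))):
    A,B=F(a,54e-3),F(b,54e-3); d=B-A; print(n,A.round(),B.round(),'yaw',np.degrees(np.arctan2(d[1],d[0])))
print('head front edge z.112',F((72,200),.112).round(),F((392,155),.112).round(),'base front',F((135,555),.02).round(),F((440,515),.02).round())
print('grip ends', F((480,510),.07).round(),F((597,495),.07).round())
def lamp(x0,p,q):
    A,B=[onz(cal,x0+c[0]/10-.45,193+c[1]/10-.45,.016)*1000 for c in (p,q)]
    d=B-A; print('center',((A+B)/2).round(1),'len',np.linalg.norm(d).round(1),'yaw',np.degrees(np.arctan2(d[1],d[0])).round(1))
lamp(248,(207,568),(201,76)); lamp(340-40,(600,70),(643,560))
```

```text
L [474. 349.  54.] [640. 371.  54.] yaw 7.85652354641
R [488. 269.  54.] [647. 292.  54.] yaw 8.037415875409295
head front edge z.112 [624. 401. 112.] [644. 252. 112.] base front [465. 390.  20.] [483. 241.  20.]
grip ends [481. 214.  70.] [488. 159.  70.]
center [494.2  -1.4  16. ] len 169.8 yaw 0.0
center [ 494.1 -325.6   16. ] len 169.6 yaw -178.0
```

Request:
carry_out:
  increments: [25,25,-7,0,0,-0.036,25,25,-7,0,0,-0.036,25,25,-7,0,0,-0.036,25,25,-7,0,0,-0.036,25,25,-7,0,0,-0.036,25,25,-7,0,0,-0.036,25,25,-7,0,0,-0.036,25,25,-7,0,0,-0.036,25,25,-7,0,0,-0.036,25,25,-7,0,0,-0.036,2,0,0,0,0,0,0,0,0,0,0,0]
  grip: 0.3
  newtons: 15

```text
clock: 1.65
position: [0.4937, -0.3266, 0.1566]
ee_rot: [3.141, 0.06, -0.001]
force: [-0.5, -1.3, 0.2]
width: 0.699
gripper_force: 0.0
```

```bash
cat > w.py <<'E'
from h import *
import sys
from scipy.spatial.transform import Rotation as R
def look(name):
    c=vision.calibration('wrist'); im=vision.get_image('wrist'); cv2.imwrite(f'pics/{name}.png',im[:,:,::-1]); return c,cv2.cvtColor(im,cv2.COLOR_RGB2HSV)
def big(m):
    cs=cv2.findContours(m,cv2.RETR_EXTERNAL,cv2.CHAIN_APPROX_NONE)[0]; return max(cs,key=cv2.contourArea)
def orange(hsv): return cv2.inRange(hsv,(6,150,120),(22,255,255))
def pose():
    s=readout.observe(); r=R.from_rotvec(s['ee_rot']).as_matrix()
    print('t',s['clock'],'tcp',(s['position']*1000).round(1),'yaw',np.degrees(np.arctan2(r[1,0],r[0,0])).round(2),'tilt',np.degrees(r[:2,2]).round(2),'q7',s['joints'].round(2),'w',s['width'],'F',s['force'].round(1)); return s
E
python3 - <<'E'
from w import *
pose(); c,h=look('b1')
r=cv2.minAreaRect(big(orange(h))); print(r)
print([np.round(onz(c,*p,.016)*1000).tolist() for p in cv2.boxPoints(r)], onz(c,*r[0],.016)*1000)
E
```

```text
t 1.65 tcp [ 493.7 -326.6  156.6] yaw 2.18 tilt [-0.04 -0.02] q7 [ 0.49  0.45  0.01  1.74 -0.    0.95 -1.03] w 0.6990636947443917 F [-0.5 -1.3  0.2]
((101.93479919433594, 128.55007934570312), (21.85019302368164, 127.4328842163086), 66.50143432617188)
[[526.0, -123.0, 16.0], [575.0, -236.0, 16.0], [558.0, -244.0, 16.0], [508.0, -129.0, 16.0]] [ 542.38600802 -184.80028844   16.        ]
```

View pics/b1.png

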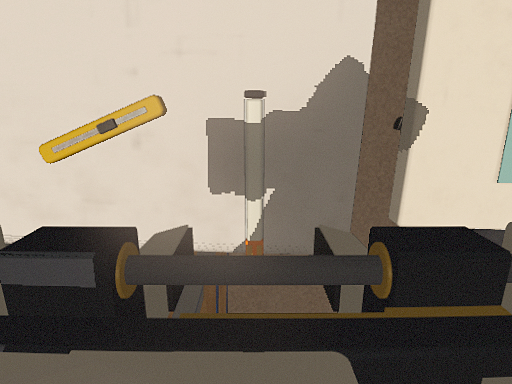

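The wrist view shows lamp B upright between the fingers. Its black end is at (256,92) and its orange end starts at (254,240).

Run:
```python
from w import *
c=vision.calibration('wrist')
for p in ((255.5,94),(244.5,100),(266,100),(244,235),(264,235),(254,241)): print(p,onz(c,*p,.016).round(4))
print(proj(c,[.4937,-.3266,0.01]))
```

```text
(255.5, 94) [ 0.5771 -0.3261  0.016 ]
(244.5, 100) [ 0.5716 -0.3164  0.016 ]
(266, 100) [ 0.5723 -0.3357  0.016 ]
(244, 235) [ 0.4418 -0.3197  0.016 ]
(264, 235) [ 0.4425 -0.3397  0.016 ]
(254, 241) [ 0.4357 -0.3299  0.016 ]
(np.float64(252.73261520481054), np.float64(183.36863008252007))
```

Request:
carry_out:
  increments: [0,-1,-30,0,0,-0.01,0,0,-40,0,0,0,0,0,-40,0,0,0,0,0,-25,0,0,0,0,0,-12,0,0,0,0,0,-5,0,0,0,0,0,0,0,0,0]

```text
clock: 2.58
position: [0.4943, -0.3278, 0.0054]
ee_rot: [3.141, 0.043, 0.001]
force: [-0.6, 0.3, -0.1]
width: 0.697
gripper_force: 0.0
```

Request:
carry_out:
  increments: [0,0,0,0,0,0,0,0,0,0,0,0,0,0,0,0,0,0,0,0,0,0,0,0,0,0,0,0,0,0,0,0,0,0,0,0]
  grip: 1
  newtons: 20

```text
clock: 3.32
position: [0.4941, -0.3272, 0.0048]
ee_rot: [3.141, 0.043, 0.0]
force: [-0.5, -0.4, 0.7]
width: 0.192
gripper_force: 20.0
```

Request:
carry_out:
  increments: [0,0,15,0,0,0,0,0,35,0,0,0,0,0,50,0,0,0,0,0,50,0,0,0.05,0,0,5,0,0,0.1]

```text
clock: 3.95
position: [0.4962, -0.3285, 0.165]
ee_rot: [3.124, 0.282, 0.01]
force: [-0.0, -0.3, -2.4]
width: 0.194
gripper_force: 20.0
```

Request:
carry_out:
  increments: [2,34,0,0,0,0.155,2,34,0,0,0,0.155,2,34,0,0,0,0.155,2,34,0,0,0,0.155,2,34,0,0,0,0.155,2,34,0,0,0,0.155,2,34,0,0,0,0.155,2,34,0,0,0,0.155,2,34,0,0,0,0.155,2,34,0,0,0,0.155,2,34,0,0,0,0.155,2,34,0,0,0,0.155,2,34,0,0,0,0.155,2,34,0,0,0,0.155,2,34,0,0,0,0.155,2,34,0,0,0,0.155,2,34,0,0,0,0.155,2,34,0,0,0,0.155,2,34,0,0,0,0.155,2,34,0,0,0,0.155]

```text
clock: 6.45
position: [0.5345, 0.3533, 0.1606]
ee_rot: [-0.22, 3.133, -0.002]
force: [-0.3, 0.4, -0.1]
width: 0.195
gripper_force: 20.0
```

Run:
```python
from w import *
pose()
```

```text
t 6.45 tcp [534.5 353.3 160.6] yaw -171.96 tilt [ 0.07 -0.05] q7 [-0.15  0.66 -0.83  1.56  0.52  1.15  0.62] w 0.19532416497489144 F [-0.3  0.4 -0.1]
```

Request:
carry_out:
  increments: [1,2,-20,0,0,0,1,2,-20,0,0,0,0,0,0,0,0,0]

```text
clock: 6.82
position: [0.5357, 0.3542, 0.1174]
ee_rot: [0.21, -3.132, 0.006]
force: [0.4, -0.5, -0.5]
width: 0.195
gripper_force: 20.0
```

Run:
```python
from w import *
pose(); c,h=look('f1'); print([np.round(proj(c,p),0) for p in ([.5365,.357,.06],[.474,.349,.054],[.488,.269,.054])])
im=cv2.imread('pics/f1.png'); cv2.imwrite('pics/f1b.png',cv2.resize(im,(800,600),interpolation=cv2.INTER_CUBIC))
```

```text
t 6.825 tcp [535.7 354.2 117.4] yaw -172.33 tilt [-0.15 -0.22] q7 [-0.17  0.7  -0.8   1.6   0.56  1.09  0.58] w 0.19460865606788355 F [ 0.4 -0.5 -0.5]
[array([257., 212.]), array([258., 120.]), array([139., 125.])]
```

View pics/f1b.png

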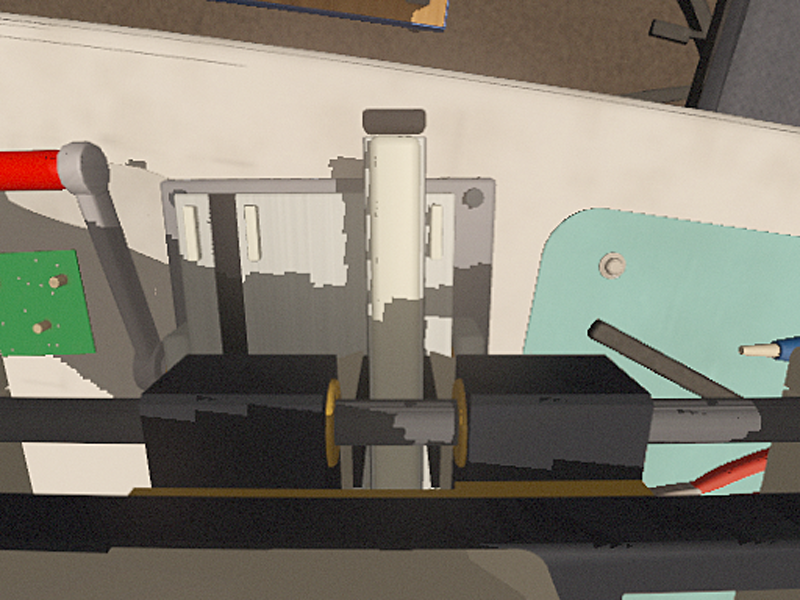

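The view shows the right lane's front rails at columns 184–199 and 246–260, rows 205–260 (800x600). The left lane's outer rail is at columns 430–442, and the held lamp's centreline is near column 396.

Run:
```python
from w import *
c=vision.calibration('wrist')
im=cv2.imread('pics/f1.png'); g=cv2.cvtColor(im,cv2.COLOR_BGR2GRAY)
th=np.radians(7.9)
X=np.array([np.cos(th),np.sin(th)]);Y=np.array([-X[1],X[0]])
def P(u,v,z): 
    p=onz(c,u*.64,v*.64,z)[:2]*1000; return p.round(1), 'fx',(p@X).round(1),'fy',(p@Y).round(1)
for n,u,v in (('Rl near',191,206),('Rl far',193,262),('Rr near',251,206),('Rr far',254,262),('Rl in top',198,206),('Rl in bot',200,260),('Rr in top',246,206),('Rr in bot',248,260),('Lr near',436,205),('Lr far',436,258),('Lr in',429.5,230)): print(n,*P(u,v,.06))
print('groove',*P(224,194,.054),*P(233,350,.054))
zt=.1174-.005+.016
print('lamp top L/R near',*P(370,140,zt),*P(425,140,zt),'far',*P(373,290,zt),*P(424,290,zt))
print('lamp black end near top',*P(394,110,zt-.0),'white/black',*P(396,136,zt))
```

```text
Rl near [493.8 260.5] fx 524.9 fy 190.1
Rl far [518.2 262.2] fx 549.3 fy 188.5
Rr near [490.4 286.4] fx 525.1 fy 216.2
Rr far [514.6 289.2] fx 549.5 fy 215.7
Rl in top [493.4 263.5] fx 524.9 fy 193.2
Rl in bot [516.9 265.3] fx 548.4 fy 191.7
Rr in top [490.7 284.2] fx 525.1 fy 214.1
Rr in bot [514.1 286.5] fx 548.6 fy 213.1
Lr near [479.6 365. ] fx 525.2 fy 295.6
Lr far [502.2 368.4] fx 548.1 fy 295.9
Lr in [490.5 363.8] fx 535.8 fy 292.9
groove [487.4 272.5] fx 520.2 fy 202.9 [559.6 280.2] fx 592.8 fy 200.6
lamp top L/R near [460.7 338. ] fx 502.8 fy 271.4 [458.6 353.5] fx 502.9 fy 287.1 far [504.  344.2] fx 546.5 fy 271.6 [501.9 359.6] fx 546.6 fy 287.2
lamp black end near top [451.8 343.7] fx 494.8 fy 278.3 white/black [458.7 345.2] fx 501.7 fy 278.8
```

Request:
carry_out:
  increments: [2.5,1.5,-15,0,0,0,3,2,-20,0,0,0,0,0,-12,0,0,0,0,0,0,0,0,0,0,0,0,0,0,0]

```text
clock: 7.5
position: [0.5415, 0.3606, 0.073]
ee_rot: [-0.214, 3.134, 0.001]
force: [-0.1, -0.2, -0.5]
width: 0.192
gripper_force: 20.0
```

Run:
```python
from w import *
pose(); c,h=look('f2')
im=cv2.imread('pics/f2.png')[20:245,60:360]; cv2.imwrite('pics/f2b.png',cv2.resize(im,(800,600),interpolation=cv2.INTER_CUBIC))
```

```text
t 7.5 tcp [541.5 360.6  73. ] yaw -172.18 tilt [0.   0.02] q7 [-0.19  0.76 -0.77  1.62  0.6   1.02  0.55] w 0.19167504647307462 F [-0.1 -0.2 -0.5]
```

View pics/f2b.png

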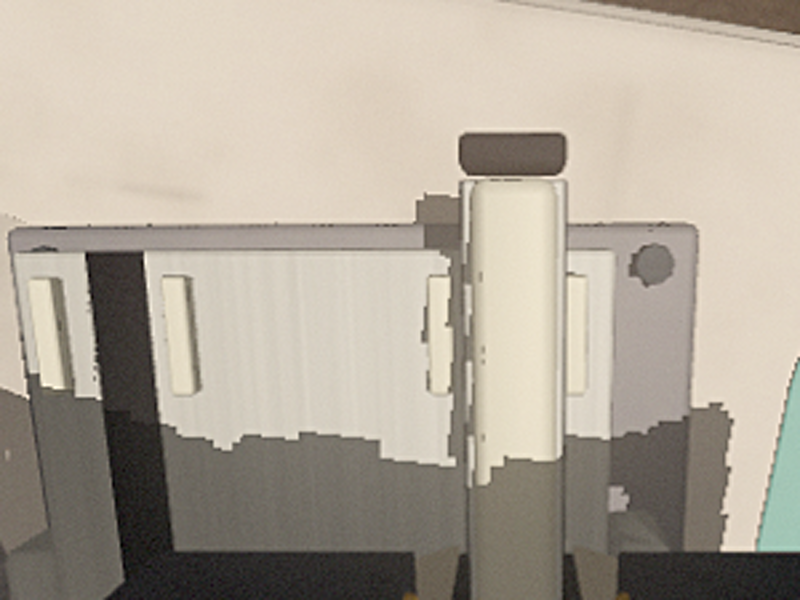

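The crop shows the held lamp between the left lane's front rails. The left rail is at columns 428–450, the right rail's outer edge at 588, and the lamp at 461–567.

Run:
```python
from w import *
c=vision.calibration('wrist'); s=pose()
th=np.radians(7.75)
X=np.array([np.cos(th),np.sin(th)]);Y=np.array([-X[1],X[0]])
def P(u,v,z):
    p=onz(c,60+u*.375-.3,20+v*.375-.3,z)[:2]*1000; return np.array([p@X,p@Y]).round(1)
print('tool',s['position'][:2]*1000@X,s['position'][:2]*1000@Y)
for n,u,v in (('LL out near',428,277),('LL out far',428,393),('LR out near',586,277),('LR out far',588,393),('RL out near',29,277),('RR out near',191,277),('RL out far',40,386),('RR out far',198,393)): print(n,P(u,v,.06))
print('groove',P(85,253,.054),P(147,253,.054),P(123,550,.054),P(174,550,.054))
print('plate edge',P(15,252,.054),P(610,250,.054))
z=.084
for v in (185,300,440): print('lamp',P(461+ (v-185)*.02,v,z),P(567-(v-185)*.012,v,z))
print('black near', P(513,133,z))
```

```text
t 7.55 tcp [541.7 360.7  73.3] yaw -172.19 tilt [0.03 0.04] q7 [-0.19  0.76 -0.77  1.62  0.6   1.02  0.55] w 0.1937072141312686 F [-0.4  0.1 -0.9]
tool 585.4034467478608 284.3527575542875
LL out near [524.1 267.4]
LL out far [547.2 266.8]
LR out near [524.1 298.5]
LR out far [547.2 299.4]
RL out near [523.7 187.7]
RR out near [523.9 220.4]
RL out far [545.6 186.9]
RR out far [547.2 219.7]
groove [519.2 196.6] [519.3 209.5] [583.6 197. ] [583.6 208.6]
plate edge [518.8 182. ] [519.  303.7]
lamp [508.3 275.7] [508.3 293.2]
lamp [527.  275.8] [527.  293.2]
lamp [551.5 275.9] [551.5 293.3]
black near [500.2 284.3]
```

Request:
carry_out:
  increments: [0.2,-1.4,0,0,0,0,0,0,-7,0,0,0,0,0,-5,0,0,0,0,0,-2,0,0,0,0,0,0,0,0,0,0,0,0,0,0,0]

```text
clock: 8.3
position: [0.5418, 0.3589, 0.0587]
ee_rot: [0.214, -3.134, 0.0]
force: [-0.4, -0.8, 0.6]
width: 0.194
gripper_force: 20.0
```

Request:
carry_out:
  increments: [5,0.7,0,0,0,0,5,0.7,0,0,0,0,5,0.7,0,0,0,0,5,0.7,0,0,0,0,5,0.7,0,0,0,0,5,0.7,0,0,0,0,0,0,0,0,0,0]

```text
clock: 9.18
position: [0.5726, 0.3631, 0.0588]
ee_rot: [-0.213, 3.134, 0.0]
force: [1.1, 0.5, 0.6]
width: 0.196
gripper_force: 20.0
```

Request:
carry_out:
  increments: [2,0.3,0,0,0,0,2,0.3,0,0,0,0,2,0.3,0,0,0,0,1,0.1,0,0,0,0,0,0,0,0,0,0]

```text
clock: 9.8
position: [0.5787, 0.3641, 0.0587]
ee_rot: [0.214, -3.134, 0.0]
force: [-1.8, -0.2, 1.3]
width: 0.192
gripper_force: 20.0
```

Request:
carry_out:
  increments: [1,0.1,0,0,0,0,1,0.1,0,0,0,0,1,0.1,0,0,0,0,0,0,0,0,0,0]

```text
clock: 10.3
position: [0.5789, 0.3641, 0.0586]
ee_rot: [0.216, -3.13, 0.003]
force: [-12.0, -3.6, 8.8]
width: 0.195
gripper_force: 20.0
```

Request:
carry_out:
  increments: [-2,-0.2,0,0,0,0,0,0,0,0,0,0]

```text
clock: 10.55
position: [0.5788, 0.3641, 0.0587]
ee_rot: [0.215, -3.133, 0.001]
force: [-5.8, -1.8, 3.9]
width: 0.194
gripper_force: 20.0
```

Request:
carry_out:
  increments: [0,0,0,0,0,0,0,0,0,0,0,0,0,0,0,0,0,0,0,0,0,0,0,0]
  grip: 0.6

```text
clock: 11.05
position: [0.58, 0.3641, 0.0587]
ee_rot: [-0.213, 3.134, 0.0]
force: [-0.1, -0.2, -0.2]
width: 0.397
gripper_force: 0.0
```

Request:
carry_out:
  increments: [0,0,10,0,0,0,0,0,30,0,0,0,0,0,50,0,0,0,-10,-40,10,0,0,-0.1,-10,-40,0,0,0,-0.15,-10,-40,0,0,0,-0.15,-10,-40,0,0,0,-0.15,-10,-40,0,0,0,-0.15,-10,-40,0,0,0,-0.15,-10,-40,0,0,0,-0.15,-10,-40,0,0,0,-0.15,-10,-40,0,0,0,-0.15,-4,-4,0,0,0,-0.15,0,0,0,0,0,-0.15,0,0,0,0,0,-0.15,0,0,0,0,0,-0.15,0,0,0,0,0,-0.15,0,0,0,0,0,-0.15,0,0,0,0,0,-0.15,0,0,0,0,0,0]
  grip: 0.4

```text
clock: 13.55
position: [0.486, 0.0006, 0.1594]
ee_rot: [2.808, 1.408, 0.002]
force: [0.6, -0.3, -0.4]
width: 0.606
gripper_force: 0.0
```

Run:
```python
from w import *
s=pose(); c,h=look('a1')
im=vision.get_image('top'); cv2.imwrite('pics/top1.png',im[:,:,::-1])
cs=[k for k in cv2.findContours(orange(h),cv2.RETR_EXTERNAL,cv2.CHAIN_APPROX_NONE)[0] if cv2.contourArea(k)>60]
for k in cs:
    r=cv2.minAreaRect(k); print(r, (onz(c,*r[0],.016)*1000).round(1)); print([(onz(c,*p,.016)*1000).round(1)[:2].tolist() for p in cv2.boxPoints(r)])
```

```text
t 13.55 tcp [486.    0.6 159.4] yaw 53.25 tilt [0.06 0.  ] q7 [ 0.16  0.31 -0.34  1.97  0.13  0.88 -0.89] w 0.6061284699798949 F [ 0.6 -0.3 -0.4]
((367.5549011230469, 253.49388122558594), (17.448184967041016, 6.073734283447266), 83.6598129272461) [ 537.4 -129.1   16. ]
[[538.9, -118.6], [544.3, -121.7], [535.8, -139.8], [530.3, -136.6]]
((323.2635498046875, 132.66893005371094), (19.99459457397461, 28.015682220458984), 54.46232223510742) [568.4   0.9  16. ]
[[555.6, 10.5], [580.8, 10.1], [581.4, -8.7], [555.8, -8.6]]
```

Request:
carry_out:
  increments: [2,0,-5,0,0,-0.155,2,0,-5,0,0,-0.155,2,0,-5,0,0,-0.155,2,0,-5,0,0,-0.155,1,0,-5,0,0,-0.155,0,0,-5,0,0,-0.154,0,0,0,0,0,0]

```text
clock: 14.52
position: [0.4946, 0.0003, 0.1286]
ee_rot: [3.141, 0.003, -0.001]
force: [0.3, -0.3, 0.3]
width: 0.6
gripper_force: 0.0
```

Run:
```python
from w import *
s=pose(); c,h=look('a2')
k=big(orange(h)); r=cv2.minAreaRect(k); print(r,[(onz(c,*p,.016)*1000).round(1)[:2].tolist() for p in cv2.boxPoints(r)])
im=cv2.imread('pics/a2.png'); g=cv2.cvtColor(im,cv2.COLOR_BGR2GRAY).astype(int)
for v in (100,140,170,200,225): print(v,(onz(c,256,v,.016)*1000).round(1)[:2],[int(u) for u in range(215,300) if abs(g[v,u+1]-g[v,u-1])>25])
```

```text
t 14.525 tcp [4.946e+02 3.000e-01 1.286e+02] yaw 0.12 tilt [-0.04 -0.01] q7 [-0.    0.35 -0.13  2.    0.06  0.8  -1.74] w 0.5998947344501768 F [ 0.3 -0.3  0.3]
((254.5, 104.5), (31.0, 21.0), 90.0) [[580.9, 8.2], [581.0, -8.8], [556.4, -9.0], [556.4, 8.3]]
100 [572.4  -1.5] [243, 244, 245, 251, 257, 263, 264, 265, 266, 267, 268, 294, 295, 296]
140 [540.   -1.6] [243]
170 [514.5  -1.7] [266]
200 [487.8  -1.8] [219, 220, 221, 226, 232, 233, 265, 266, 267]
225 [464.4  -1.9] [244, 246, 248, 261, 264, 266, 267]
```

Request:
carry_out:
  increments: [1,-0.5,-40,0,0,0,0,0,-40,0,0,0,0,0,-27,0,0,0,0,0,-12,0,0,0,0,0,-5,0,0,0,0,0,0,0,0,0]

```text
clock: 15.32
position: [0.4963, -0.0003, 0.0053]
ee_rot: [-3.141, 0.001, -0.001]
force: [-0.2, 0.7, -0.1]
width: 0.598
gripper_force: 0.0
```

Request:
carry_out:
  increments: [0,0,0,0,0,0,0,0,0,0,0,0,0,0,0,0,0,0,0,0,0,0,0,0,0,0,0,0,0,0]
  grip: 1

```text
clock: 15.95
position: [0.4958, -0.0003, 0.0049]
ee_rot: [3.142, -0.002, 0.0]
force: [-0.3, -0.5, 1.6]
width: 0.192
gripper_force: 20.0
```

Request:
carry_out:
  increments: [0,0,15,0,0,0,0,0,40,0,0,0,0,0,50,0,0,0,0,0,20,0,0,0,7,35,0,0,0,0.017,7,35,0,0,0,0.017,7,35,0,0,0,0.017,7,35,0,0,0,0.017,7,35,0,0,0,0.017,7,35,0,0,0,0.017,7,35,0,0,0,0.016,7,35,0,0,0,0.016,0,0,0,0,0,0,0,0,0,0,0,0]

```text
clock: 17.7
position: [0.5516, 0.2789, 0.1301]
ee_rot: [3.134, 0.208, -0.0]
force: [0.4, -0.6, -0.7]
width: 0.192
gripper_force: 20.0
```

Run:
```python
from w import *
pose(); c,h=look('f3')
```

```text
t 17.7 tcp [551.6 278.9 130.1] yaw 7.59 tilt [-0.01 -0.05] q7 [-0.42  0.53 -0.2   1.69  0.12  0.94 -2.1 ] w 0.192439438292348 F [ 0.4 -0.6 -0.7]
```

View pics/f3.png

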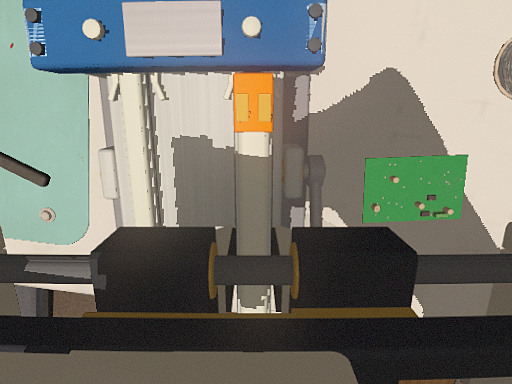

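The view shows lamp B seated in the left lane with its orange end hidden under the head. Lamp A is held above the right lane, with its orange tip at (253,75) just short of the head edge.

Request:
carry_out:
  increments: [1,1,-25,0,0,0,0,0,-22,0,0,0,0,0,-10,0,0,0,0,0,-5,0,0,0,0,0,0,0,0,0]

```text
clock: 18.38
position: [0.5531, 0.2805, 0.0681]
ee_rot: [-3.135, -0.208, -0.001]
force: [-0.4, -1.0, -1.0]
width: 0.195
gripper_force: 20.0
```

Request:
carry_out:
  increments: [0,0,-5,0,0,0,0,0,-4,0,0,0,0,0,0,0,0,0,0,0,0,0,0,0]

```text
clock: 18.88
position: [0.5529, 0.2808, 0.0588]
ee_rot: [-3.135, -0.208, -0.0]
force: [0.9, 0.5, 1.7]
width: 0.192
gripper_force: 20.0
```

Request:
carry_out:
  increments: [5,0.3,0,0,0,0,5,0.5,0,0,0,0,5,0.7,0,0,0,0,5,0.7,0,0,0,0,5,0.7,0,0,0,0,5,0.7,0,0,0,0,0,0,0,0,0,0]

```text
clock: 19.75
position: [0.5838, 0.2844, 0.0588]
ee_rot: [-3.134, -0.208, -0.002]
force: [0.6, 0.3, 1.8]
width: 0.196
gripper_force: 20.0
```

Request:
carry_out:
  increments: [2,0.3,0,0,0,0,2,0.3,0,0,0,0,2,0.3,0,0,0,0,1,0.1,0,0,0,0,1,0.1,0,0,0,0,1,0.1,0,0,0,0,0,0,0,0,0,0]

```text
clock: 20.62
position: [0.5882, 0.2852, 0.0587]
ee_rot: [3.133, 0.21, -0.009]
force: [-13.1, -2.7, 13.2]
width: 0.193
gripper_force: 20.0
```

Request:
carry_out:
  increments: [-2.5,-0.3,0,0,0,0,0,0,0,0,0,0]

```text
clock: 20.88
position: [0.5882, 0.2852, 0.0588]
ee_rot: [3.134, 0.209, -0.003]
force: [-6.1, -0.5, 6.9]
width: 0.192
gripper_force: 20.0
```

Request:
carry_out:
  increments: [0,0,0,0,0,0,0,0,0,0,0,0,0,0,0,0,0,0,0,0,0,0,0,0]
  grip: 0.6

```text
clock: 21.38
position: [0.5894, 0.2851, 0.0586]
ee_rot: [3.135, 0.208, 0.0]
force: [-0.4, -1.0, 0.3]
width: 0.399
gripper_force: 0.0
```

Request:
carry_out:
  increments: [0,0,10,0,0,0,0,0,30,0,0,0,0,0,50,0,0,0,-5,-5,10,0,0,0.15,-10,-10,10,0,0,0.15,-10,-10,10,0,0,0.15,-10,-10,0,0,0,0.15,-10,-10,0,0,0,0.15,-10,-10,0,0,0,0.15,-10,-10,0,0,0,0.15,-10,-10,0,0,0,0.15,-10,-10,0,0,0,0.15,-10,-10,0,0,0,0.15,-9,-4,0,0,0,0.071,0,0,0,0,0,0,0,0,0,0,0,0]
  grip: 0.5

```text
clock: 23.38
position: [0.4859, 0.1864, 0.1792]
ee_rot: [2.071, 2.362, 0.001]
force: [-0.1, -0.3, -0.1]
width: 0.499
gripper_force: 0.0
```

Run:
```python
from w import *
pose(); c,h=look('g1')
m=cv2.inRange(h,(0,170,100),(5,255,255))|cv2.inRange(h,(176,170,100),(180,255,255))
r=cv2.minAreaRect(big(m)); print(r,[(onz(c,*p,.074)*1000).round(1)[:2].tolist() for p in cv2.boxPoints(r)],onz(c,*r[0],.074)*1000)
```

```text
t 23.375 tcp [485.9 186.4 179.2] yaw 97.51 tilt [0.06 0.02] q7 [-0.01  0.38 -0.61  1.85  0.26  0.98 -0.59] w 0.49917661590442763 F [-0.1 -0.3 -0.1]
((253.5, 182.5), (39.0, 17.0), 90.0) [[476.5, 212.1], [490.5, 213.9], [495.1, 180.5], [480.7, 178.6]] [485.65572963 196.54896553  74.        ]
```

View pics/g1.png

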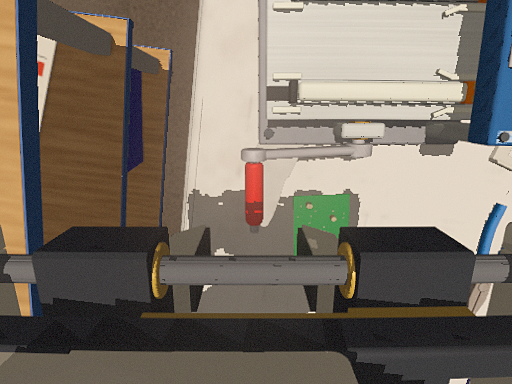

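The view shows the red grip at (254,162)–(254,225) between the fingers. Lamp A is in the right lane, and its orange boundary is just visible at the head edge near (465,93).

Run:
```python
from w import *
c=vision.calibration('wrist'); th=np.radians(7.75); X=np.array([np.cos(th),np.sin(th)]);Y=np.array([-X[1],X[0]])
h=cv2.cvtColor(cv2.imread('pics/g1.png'),cv2.COLOR_BGR2HSV); m=orange(h); m[:,:440]=0;m[:60]=0;m[130:]=0
v,u=np.nonzero(m); print(u.min(),u.max(),v.min(),v.max())
for p in ((u.min(),v.mean()),(298,92),(268,93)):
    q=onz(c,*p,.07)[:2]*1000; print(p,q@X,q@Y)
# black/white boundary of both lamps in top1/top now
im=vision.get_image('top'); cv2.imwrite('pics/top2.png',im[:,:,::-1])
```

```text
465 475 81 103
(np.int64(465), np.float64(91.58865248226951)) 679.933762170887 203.56360051948704
(298, 92) 543.6134644210047 202.52743501209193
(268, 93) 519.6059889406321 201.81809508348675
```

Request:
carry_out:
  increments: [1,0,-40,0,0,0,0,0,-40,0,0,0,0,0,-30,0,0,0,0,0,-15,0,0,0,0,0,0,0,0,0]

```text
clock: 24.1
position: [0.4861, 0.1863, 0.0533]
ee_rot: [-2.069, -2.364, 0.002]
force: [0.7, -0.4, -0.4]
width: 0.497
gripper_force: 0.0
```

Request:
carry_out:
  increments: [0,0,0,0,0,0,0,0,0,0,0,0,0,0,0,0,0,0,0,0,0,0,0,0,0,0,0,0,0,0]
  grip: 1
  newtons: 30

```text
clock: 24.72
position: [0.4866, 0.1863, 0.0541]
ee_rot: [2.069, 2.364, 0.001]
force: [0.0, -0.1, 3.9]
width: 0.164
gripper_force: 30.0
```

Request:
carry_out:
  increments: [1.7,0.2,4.2,0,0,0,1.7,0.2,4.2,0,0,0,2.1,0.3,4.1,0,0,0,2.1,0.3,4.1,0,0,0,2.4,0.3,3.9,0,0,0,2.4,0.3,3.9,0,0,0,2.8,0.4,3.6,0,0,0,2.8,0.4,3.6,0,0,0,3.1,0.4,3.4,0,0,0,3.1,0.4,3.4,0,0,0,3.3,0.5,3.1,0,0,0,3.3,0.5,3.1,0,0,0,3.6,0.5,2.8,0,0,0,3.6,0.5,2.8,0,0,0]

```text
clock: 26.48
position: [0.5242, 0.1913, 0.1041]
ee_rot: [-2.069, -2.364, 0.001]
force: [-5.3, 1.3, -1.9]
width: 0.169
gripper_force: 30.0
```

Request:
carry_out:
  increments: [3.8,0.5,2.5,0,0,0,3.8,0.5,2.5,0,0,0,4,0.5,2.1,0,0,0,4,0.5,2.1,0,0,0,4.2,0.6,1.8,0,0,0,4.2,0.6,1.8,0,0,0,4.3,0.6,1.4,0,0,0,4.3,0.6,1.4,0,0,0,4.4,0.6,1,0,0,0,4.4,0.6,1,0,0,0,4.5,0.6,0.6,0,0,0,4.5,0.6,0.6,0,0,0,4.5,0.6,0.2,0,0,0,4.5,0.6,0.2,0,0,0,0,0,0,0,0,0,0,0,0,0,0,0]

```text
clock: 28.48
position: [0.5838, 0.1995, 0.1235]
ee_rot: [2.069, 2.364, 0.001]
force: [-4.7, 0.5, 1.8]
width: 0.164
gripper_force: 30.0
```

Run:
```python
from w import *
s=pose(); c,h=look('g2'); print(s['gripper_force'])
im=vision.get_image('scene'); cv2.imwrite('pics/scene2.png',cv2.resize(im[170:300,90:290,::-1],(800,520),interpolation=cv2.INTER_CUBIC))
```

```text
t 28.475 tcp [583.8 199.5 123.5] yaw 97.62 tilt [0.02 0.01] q7 [-0.05  0.58 -0.54  1.68  0.35  0.98 -0.59] w 0.16404497662003104 F [-4.7  0.5  1.8]
30.003366619348526
```

View pics/g2.png

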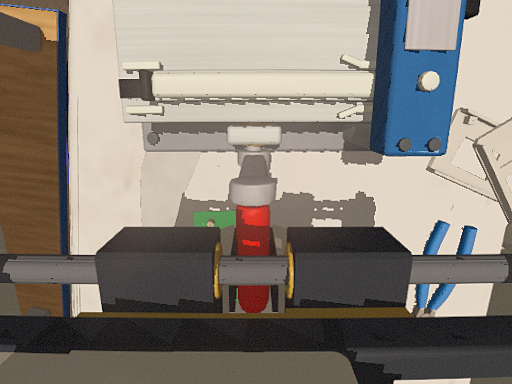

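The view shows the lever upright, with the crank hub at (254,135) in line with the held grip. The measured chord of 120.2 mm matches a 70° swing (120.4 mm). I'll hold briefly and hand in.

Request:
carry_out:
  increments: [0.5,0.1,0,0,0,0,0,0,0,0,0,0,0,0,0,0,0,0,0,0,0,0,0,0,0,0,0,0,0,0,0,0,0,0,0,0]

```text
clock: 29.32
position: [0.5844, 0.1996, 0.1234]
ee_rot: [2.069, 2.364, 0.001]
force: [-5.3, 0.3, 4.8]
width: 0.161
gripper_force: 30.0
```

```bash
python3 -c "
from w import *
pose(); print(arm.sign_off())"
```

```text
t 29.325 tcp [584.4 199.6 123.4] yaw 97.62 tilt [0.03 0.01] q7 [-0.05  0.58 -0.54  1.68  0.35  0.98 -0.59] w 0.16147683466320378 F [-5.3  0.3  4.8]
the job is handed in; nothing more can be done
None
```

I slid both lamps under the head to their stops, one in each lane, swung the lever upright (about 70° by the measured travel) and handed the job in at 29 s still holding the red grip; I couldn't measure the pin contact force, and the sign-off returned no verdict.

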